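# Screw down a cake-mould press with a tommy bar

## Task

Screw the cake press down: take the steel bar from the wooden rack, stand it in an open hole of the press's ring collar and use it as a lever to turn the collar clockwise (seen from above), moving the bar back to the next hole when the guard stops it, until the pointer on the collar lines up with the fixed mark at the front of the press. Turn the collar only with the bar, never with the gripper itself, and leave the bar standing in its hole at the end; leave the wooden stamp beside it in the rack.

Things in the scene. Friction and masses are not known exactly. Their poses are not given: they have to be found in the camera images.
- press: Fixed press, 260 x 250 mm. Origin on the collar's upright axis at table height; front = its -x, yaw within 0.35 rad. Steel ring collar, radius 73 mm, on the top plate (100 mm high). Collar: six equal upright round blind holes 20 mm wide, 60 degrees apart on radius 56 mm; mouths at height 143 mm, floors at 105 mm. Fixed mark: brass post 10 mm wide, 43 mm tall, 114 to 129 mm in front of the axis.
- guard (a point): Point on the collar's axis, 158 mm above the table: top of the fixed flat sheet guard (153 to 158 mm, bolt heads to 162, spindle to 193). It hides the collar except an open sector at the front, 55 degrees either side of -x. A bar in a hole can swing only to about 46 degrees either side of -x, where it meets the guard's edge, so one sweep is not enough.
- collar (a joint): Collar angle, rad, growing clockwise from above. Starts at -2.18 to -1.66; 0 = its pointer (brass lug 10 mm wide, at its top edge, reaching radius 112 mm, midway between two holes) meets the fixed mark. At 0 the holes lie 30, 90 and 150 degrees either side of the press's -x. Turns against light friction (0.15 N m, 3 N at a hole), stays where left, can be overturned to 0.7.
- bar: Loose round steel bar 145 mm long, 0.25 kg, hanging upright in a wooden rack (top at 100 mm, 70 x 220 mm). Origin: centre of its lower end, z up along it. Shaft 14 mm thick to 85 mm (end tapered to 8 mm over 4 mm), then a 24 mm thick handle to 145 mm. In the rack its end is at 15 mm; raise it 90 mm to clear. In a collar hole: 3 mm play all round, 38 mm deep; leans a little when let go.
- stamp: Bystander: loose wooden stamp hanging in the other rack hole, 120 mm from the bar, with a 50 mm wide mushroom head; origin where it rests on the rack top, its head ends 55 mm above that. Not to be used or moved.
Mind the look-alikes: they are no part of the job. There is more than one size of the bar; the one meant has the size given above.

How it is judged:
On the way, in this order (a step that is already met when the one before it is completed fails the run):
1. the bar stands in a collar hole (lower end at least 18 mm below the mouth) with the collar still more than 69 degrees short of the mark (z of bar in the frame of press below 0.125 m and horizontal distance between bar and press below 0.07 m and value of joint collar below -1.2 rad), for 0.1 s.
2. the bar is out of the holes, to go to the next one, with the collar turned part of the way (less than 83 degrees to go) (z of bar in the frame of press above 0.143 m and value of joint collar above -1.45 rad), for 0.05 s.
3. the bar stands in a hole again and the pointer is at the mark (z of bar in the frame of press below 0.125 m and horizontal distance between bar and press below 0.07 m and value of joint collar above -0.21 rad), for 0.1 s.
At the end, for the whole second after the job is handed in: The collar's pointer is within 12 degrees of the fixed mark and at rest; the bar, let go, stands at rest in a collar hole, its lower end at least 18 mm below the mouth, leaning less than 25 degrees (all of step 3 and value of joint collar below 0.21 rad and z of bar in the frame of press above 0.1 m and horizontal distance between bar and press above 0.04 m and angle between bar's own z axis and vertical below 0.44 rad and linear speed of bar below 0.03 m/s and velocity of joint collar between -0.05 and 0.05 rad/s); the robot touches nothing.
It fails at once if the gripper pushes the press or its collar (over 12 N) (contact force between the fingers and press above 12 N).
It fails at once if the wooden stamp is moved more than 30 mm (distance of stamp from where it was at the start of the episode above 0.03 m).
It also fails if it takes over 51 s, if anything falls off the work surface, if the arm or the gripper's body presses on something with over 40 N, if the wrist force passes 120 N, or if a joint passes its speed limit or range.

## Robot

A 6-joint arm with a two-finger parallel gripper is mounted at the origin on the work surface. World frame = base frame: x ahead of the robot, y to its left, z up, the work surface at z = 0. Lengths are in m, angles in rad, forces in N, time in s.
With the tool pointing down it reaches from about 0.35 to 1 m from the base axis. Payload 7.1 kg.
Tool frame: the origin (TCP) lies on the centre line of the jaws, within the pads' length; the fingertips stand 14 mm ahead of it and the grasp point (between the pads) lies 5 mm behind it; z points along the fingers, x is the direction in which the jaws open and shut, and the axes are right-handed (so a half turn about z gives the same grasp; the last joint's range is limited). The gripper opens to 85 mm and grips with 20 to 120 N. Pads are 22 mm wide; open, the fingers measure 114 mm over their backs; the gripper's body (76 mm by 85 mm) begins 54 mm behind the grasp point. The pads swing forward as they close: fully open they stand 13 mm farther back than shut.
Start: joints at [1.111, 0.423, 1.63, -0, 1.089, -0.019], TCP at [0.267, 0.565, 0.245] pointing down, gripper open.
Joint ranges: [-3, 3], [-0.9, 2.11], [0.09, 2.58], [-1.31, 4.45], [0.11, 2.69], [-2.54, 2.54]. Speed limits (rad/s): [2.39, 2.39, 3.01, 3.14, 3.14, 3.14].

## Interface

Orientations are given as a unit quaternion [x, y, z, w].
In Python, from plant import read_state, snapshot, camera_model, sign_off gives the robot as it stands.
- The arm moves only by the shell command python3 -m crank 'ROWS' [FORCE]. ROWS is JSON, a list that holds one entry, the list of rows, each a list of 5 numbers: the shift along the tool's x, y, z in m, then the turn about the tool's z in rad, then the opening in per cent of the stroke, from 0 (shut) to 100 (fully open). A call has 1 to 10 rows; each row shifts and turns the commanded pose from where the row before left it, along the tool's axes as they then stand; what a row does not reach is not made up. A row lasts 1/10 s, in which the tool goes at most 50 mm and 8.59 degrees, less where a joint would pass 70% of its speed; a pose out of reach is approached as far as the arm can. A call with a gripper value outside its range is refused whole. The fingers move at their own pace and stop on an object; FORCE is the grip in N (left out, the last holds). Time passes only in rows, so rows that do not move let the fingers close. It gives the time, the measured TCP pose, the force and the opening at its end, in the units of the state.
- read_state(): the state, without advancing time (a new reading comes with each control period).
- snapshot(name): name is "scene" or "top" or "wrist"; returns (picture, depth): 480x640x3 uint8, red, green, blue; 480x640 float32, m along the optical axis (not along the pixel's ray), 0 where there is no reading.
- camera_model(name): a dict with "mtx" (3x3 intrinsics, pixels), "cam_to_world" (4x4, takes a point from camera to world coordinates). Camera axes: x right, y up, looking along -z (the intrinsics and any distortion apply to the point x, -y, -z); pixel columns grow to the right and rows downward; lengths in m; the calibration is good to about 2 mm. A picture is of the moment at which its call begins: read the wrist's pose just before it. camera_model takes no time and is no camera call; for the wrist camera it gives the pose at the moment of the call.
- sign_off(): hands the job in, once; it reports no verdict.
The state is a dict: "clock": time; "joint_positions": joint angles; "qd": joint speeds; "joint_torque": joint torques, N m; "tcp_pos": TCP position; "tool_rot": TCP orientation; "force": force on the tool from outside, world axes, zero at the start; "moment": the same for the moment, N m; "opening": opening from 0.0 (shut) to 1.0 (fully open).
Only numpy, scipy, OpenCV 4.12 (cv2) and the standard library are available. Lean on these libraries where they do the work, as an engineer would, in place of code of your own. Each camera call takes 0.05 s, during which the arm holds its last target. There are 200 camera calls.

## Working session

There is one attempt and no reset: what is moved stays moved. The work goes in short steps, Python scripts to look and compute and a shell command to move; the robot and the scene stay as the last step left them, time stands still between calls to the robot, and variables do not carry over. Pictures are saved under pics/ and viewed, about 8 in all and at most 12, crops included, and the job is handed in when it is done.

```bash
ls; mkdir -p pics
python3 - <<'E'
from plant import *
import cv2,numpy as np
s=read_state();print({k:np.round(v,3).tolist() for k,v in s.items()})
for n in("top","scene"):
    p,d=snapshot(n);cv2.imwrite(f"pics/{n}0.png",p[:,:,::-1]);np.save(f"pics/{n}0.npy",d)
    m=camera_model(n);print(n,m)
E
```

```text
pics
{'clock': 0.0, 'joint_positions': [1.111, 0.424, 1.631, -0.0, 1.089, -0.019], 'qd': [-0.003, -0.0, 0.001, 0.001, -0.0, 0.001], 'joint_torque': [-0.003, -55.737, -28.174, -0.0, 0.007, 0.0], 'tcp_pos': [0.266, 0.565, 0.245], 'tool_rot': [0.845, 0.535, -0.001, 0.0], 'force': [-0.423, 0.806, -0.222], 'moment': [-0.017, 0.007, -0.056], 'opening': 0.999}
top {'mtx': array([[548.29134576,   0.        , 318.99399391],
       [  0.        , 548.29134576, 222.95841059],
       [  0.        ,   0.        ,   1.        ]]), 'cam_to_world': array([[-0.00451064,  0.98953077, -0.14425153,  0.36192733],
       [-0.99979236, -0.00159598,  0.02031475,  0.10617516],
       [ 0.01987185,  0.14431321,  0.98933251,  1.14206578],
       [ 0.        ,  0.        ,  0.        ,  1.        ]])}
scene {'mtx': array([[539.62191777,   0.        , 327.62902816],
       [  0.        , 539.62191777, 249.86764938],
       [  0.        ,   0.        ,   1.        ]]), 'cam_to_world': array([[-0.48851815, -0.56779668,  0.66253826,  1.0642814 ],
       [ 0.87255232, -0.31652414,  0.37210876,  0.38886766],
       [-0.00157277,  0.75988117,  0.6500601 ,  0.67515369],
       [ 0.        ,  0.        ,  0.        ,  1.        ]])}
```

View pics/top0.png

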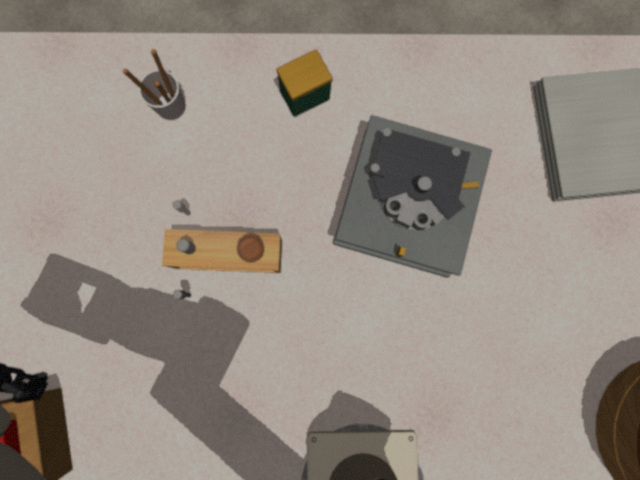

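View pics/scene0.png

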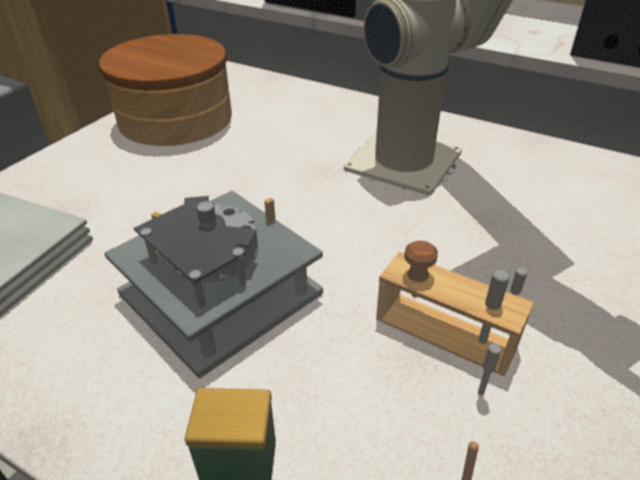

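The top view shows the press axis/spindle at (424,184), the mark at (402,251), the pointer lug at (471,185), and two open holes at about (394,206) and (422,219).
Things that could be taken for the bar, in top pixels: the handle in the rack at (184,244), a small bar at (181,206) and a small bar at (182,294). Both small bars stand loose on the table. The stamp is at (250,247). I choose (184,244), which hangs in the rack next to the stamp.

```bash
cat > h.py <<'E'
from plant import *
import cv2,numpy as np
def ray(cam,u,v,z):
    m=cam if isinstance(cam,dict) else camera_model(cam)
    K=m["mtx"];T=m["cam_to_world"]
    d=T[:3,:3]@np.array([(u-K[0,2])/K[0,0],-(v-K[1,2])/K[1,1],-1.]);o=T[:3,3]
    return o+d*(z-o[2])/d[2]
def proj(cam,P):
    m=cam if isinstance(cam,dict) else camera_model(cam)
    K=m["mtx"];T=m["cam_to_world"];c=T[:3,:3].T@(np.asarray(P)-T[:3,3])
    return K[0,2]-K[0,0]*c[0]/c[2],K[1,2]+K[1,1]*c[1]/c[2]
def rot2(s):
    "tool x,y axes in world"
    from scipy.spatial.transform import Rotation as R
    return R.from_quat(s["tool_rot"]).as_matrix()
E
python3 - <<'E'
from h import *
t=cv2.imread("pics/top0.png")
a=cv2.resize(t[190:320,150:300],None,fx=4,fy=4,interpolation=2)[:520,:600]
b=cv2.resize(t[110:280,325:500],None,fx=4,fy=4,interpolation=2)
cv2.imwrite("pics/c.png",np.hstack([cv2.resize(a,(400,347)),cv2.resize(b,(400,347*400//400))]))
hsv=cv2.cvtColor(t,cv2.COLOR_BGR2HSV)
w=cv2.inRange(hsv,(8,100,90),(30,255,255))
n,l,st,c=cv2.connectedComponentsWithStats(w)
for i in range(1,n):
    if st[i,4]>15:print(st[i],c[i].round(1))
D=np.load("pics/top0.npy")
for u,v,z in[(184,243,.16),(181,205,.1),(182,294,.1),(250,246,.155),(424,183,.193),(402,250,.143),(471,185,.14),(394,206,.143),(422,219,.143),(375,168,.162),(387,132,.162),(456,152,.162)]:
    m=camera_model("top");K=m["mtx"];d=D[v,u];q=m["cam_to_world"]@[ (u-K[0,2])*d/K[0,0],-(v-K[1,2])*d/K[1,1],-d,1]
    print(u,v,ray("top",u,v,z).round(3),"depth pt",q[:3].round(3))
E
```

```text
[ 277   50   55   49 1580] [303.9  73.9]
[155  81   5   5  21] [157.  83.]
[461 182  18   7 102] [469.7 184.8]
[ 163  230  118   42 4231] [223.8 250.6]
[399 247   7   9  51] [402.  250.8]
[   2  401   40   73 1311] [ 26.4 431. ]
184 243 [0.469 0.328 0.16 ] depth pt [0.47  0.329 0.156]
181 205 [0.549 0.35  0.1  ] depth pt [0.549 0.35  0.1  ]
182 294 [0.38  0.342 0.1  ] depth pt [0.38  0.343 0.097]
250 246 [0.464 0.211 0.155] depth pt [0.464 0.211 0.156]
424 183 [ 0.572 -0.1    0.193] depth pt [ 0.572 -0.1    0.192]
402 250 [ 0.457 -0.066  0.143] depth pt [ 0.457 -0.066  0.147]
471 185 [ 0.58 -0.2   0.14] depth pt [ 0.579 -0.2    0.141]
394 206 [ 0.539 -0.054  0.143] depth pt [ 0.545 -0.059  0.108]
422 219 [ 0.515 -0.105  0.143] depth pt [ 0.52  -0.113  0.106]
375 168 [ 0.607 -0.017  0.162] depth pt [ 0.607 -0.017  0.161]
387 132 [ 0.675 -0.041  0.162] depth pt [ 0.676 -0.041  0.159]
456 152 [ 0.637 -0.168  0.162] depth pt [ 0.637 -0.168  0.163]
```

View pics/c.png

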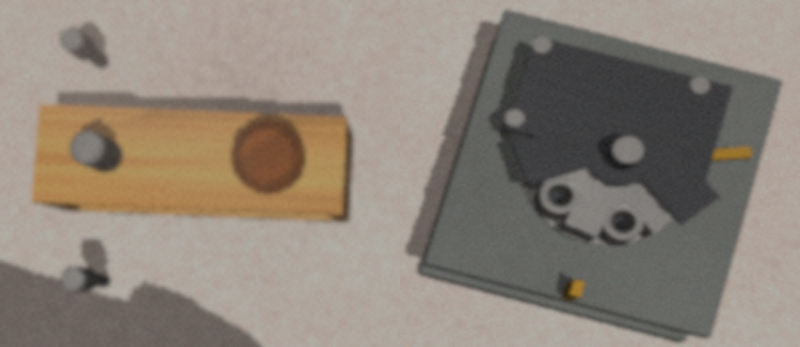

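The crop confirms the choice: the bar's handle sits in the rack at depth height 0.156 m (expected 0.160), and the look-alikes are shorter and thinner with their tops at about 0.10 m.
The press checks out too. The mark is 0.120 m from the axis and the holes are at radius 56–57 mm. The front lies at 163.5° in world, and the collar is at about -1.95 rad. Next I move above the bar.

```bash
python3 -m crank '[[[-0.0126,0.0284,0,0,100],[-0.0126,0.0284,0,0,100],[-0.0126,0.0284,0,0,100],[-0.0126,0.0284,0,0,100],[-0.0126,0.0284,0,0,100],[-0.0126,0.0284,0,0,100],[-0.0126,0.0284,0,0,100],[-0.0126,0.0284,0,0,100],[-0.0126,0.0284,0,0,100],[-0.0126,0.0284,0,0,100]]]' 60
python3 - <<'E'
from h import *
s=read_state();m=camera_model("wrist");p,d=snapshot("wrist");cv2.imwrite("pics/w1.png",p[:,:,::-1])
print(s["tcp_pos"].round(4) if hasattr(s["tcp_pos"],'round') else s["tcp_pos"],rot2(s).round(3).tolist(),np.round(m["cam_to_world"],3).tolist(),m["mtx"][0])
print("bar expected px",proj(m,[.469,.329,.16]),d[::80,::80].round(3))
np.save("pics/w1.npy",d)
E
```

```text
clock: 1.1
tcp_pos: [0.4702, 0.3289, 0.245]
tool_rot: [0.845, 0.535, -0.0, 0.0]
force: [0.4, 0.2, -0.2]
opening: 1.002
[0.4702 0.3289 0.245 ] [[0.427, 0.904, -0.001], [0.904, -0.427, -0.0], [-0.001, -0.0, -1.0]] [[0.427, -0.863, -0.272, 0.401], [0.904, 0.407, 0.128, 0.361], [-0.0, -0.3, 0.954, 0.372], [0.0, 0.0, 0.0, 1.0]] [391.85604715   0.         324.45886956]
bar expected px (np.float64(323.8790661870586), np.float64(252.3215898093094)) [[0.329 0.33  0.329 0.329 0.329 0.328 0.33  0.329]
 [0.347 0.348 0.348 0.348 0.348 0.347 0.348 0.348]
 [0.368 0.368 0.368 0.368 0.361 0.369 0.368 0.368]
 [0.393 0.392 0.288 0.287 0.224 0.392 0.392 0.393]
 [0.419 0.42  0.245 0.418 0.421 0.419 0.418 0.42 ]
 [0.331 0.1   0.094 0.451 0.451 0.45  0.094 0.1  ]]
```

View pics/w1.png

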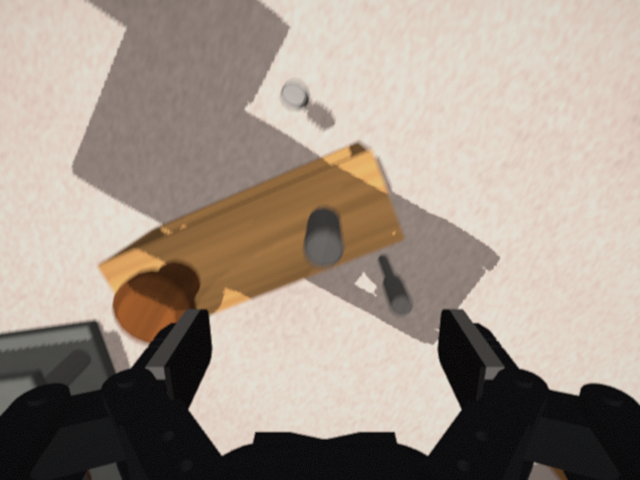

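The wrist view shows the bar's handle top centred at about (323,245), about 7 px above the prediction. The stamp is at lower left (150,305), clear of the fingers, and the thin look-alikes are at (295,95) and (397,295).

Run:
```python
from h import *
m=camera_model("wrist");d=np.load("pics/w1.npy");s=read_state()
msk=((d>.2)&(d<.235)).astype(np.uint8);msk[:,:260]=0;msk[:,400:]=0;msk[330:]=0
n,l,st,c=cv2.connectedComponentsWithStats(msk);i=1+np.argmax(st[1:,4]);print(st[i],c[i])
(cx,cy),r=cv2.minEnclosingCircle(np.argwhere(l==i)[:,::-1].astype(np.float32));print(cx,cy,r)
for q in((cx,cy),c[i],(323,245)):
    P=ray(m,*q,.16);print(P.round(4),"tool shift",(rot2(s).T@(P-s["tcp_pos"])).round(4))
```

```text
[ 305  221   41   44 1399] [324.83988563 242.87562545]
324.94232177734375 242.57691955566406 21.955244064331055
[0.4666 0.3292 0.16  ] tool shift [ 0.0002 -0.007   0.085 ]
[0.4667 0.3291 0.16  ] tool shift [ 0.0002 -0.0068  0.085 ]
[0.4674 0.3276 0.16  ] tool shift [-0.0009 -0.0055  0.085 ]
```

```bash
cat >> h.py <<'E'
def barlook():
    s=read_state();m=camera_model("wrist");p,d=snapshot("wrist")
    msk=((d>.2)&(d<.235)).astype(np.uint8);msk[:,:260]=0;msk[:,400:]=0;msk[330:]=0
    n,l,st,c=cv2.connectedComponentsWithStats(msk);i=1+np.argmax(st[1:,4])
    P=ray(m,*c[i],.16);print(s["clock"],s["tcp_pos"].round(4),np.abs(s["qd"]).max().round(3),st[i],c[i].round(1),P.round(4),"shift",(rot2(s).T@(P-s["tcp_pos"])).round(4))
E
python3 - <<'E'
from h import *
barlook();barlook()
E
```

```text
1.15 [0.4727 0.3262 0.245 ] 0.098 [ 307  214   41   45 1418] [327.3 236.7] [0.464  0.3319 0.16  ] shift [ 0.0016 -0.0104  0.085 ]
1.2 [0.4715 0.3277 0.245 ] 0.052 [ 306  217   41   45 1410] [325.9 239.9] [0.4641 0.3319 0.16  ] shift [ 0.0007 -0.0086  0.085 ]
```

```bash
python3 -m crank '[[[0,-0.004,0.01,0,100],[0,0,0.02,0,100],[0,0,0.025,0,100],[0,0,0.025,0,100],[0,0,0.02,0,100],[0,0,0.012,0,100],[0,0,0,0,0],[0,0,0,0,0],[0,0,0,0,0],[0,0,0,0,0]]]' 60; python3 -m crank '[[[0,0,0,0,0],[0,0,0,0,0],[0,0,-0.02,0,0]]]'
```

```text
clock: 2.25
tcp_pos: [0.4666, 0.3323, 0.1344]
tool_rot: [0.845, 0.535, 0.001, -0.0]
force: [0.5, 0.2, 0.6]
opening: 0.331
clock: 2.55
tcp_pos: [0.4647, 0.3308, 0.1517]
tool_rot: [0.845, 0.535, -0.002, 0.0]
force: [0.5, -1.2, -3.2]
opening: 0.268
```

```bash
python3 -m crank '[[[0,0,-0.028,0,0],[0,0,-0.028,0,0],[0,0,-0.028,0,0],[0,0,-0.028,0,0],[0,0,-0.028,0,0],[0,0,0,0,0],[-0.02,0.012,0,0,0],[-0.0267,0.0166,0,0,0],[-0.0267,0.0166,0,0,0],[-0.0267,0.0166,0,0,0]]]' && python3 -m crank '[[[-0.0267,0.0166,0,0,0],[-0.0267,0.0166,0,0,0],[-0.0267,0.0166,0,0,0],[-0.0267,0.0166,0,0,0],[-0.0267,0.0166,0,0,0],[-0.0267,0.0166,0,0,0],[-0.0267,0.0166,0,0,0],[-0.0267,0.0166,0,0,0],[-0.0267,0.0166,0,0,0],[-0.0267,0.0166,0,0,0]]]' && python3 -m crank '[[[-0.006,0.004,0,0,0],[0,0,0,0,0],[0,0,0,0,0]]]'
python3 - <<'E'
from h import *
s=read_state();m=camera_model("wrist");p,d=snapshot("wrist");np.save("pics/w2.npy",d)
s2=read_state();p2,_=snapshot("top");p3,_=snapshot("scene")
print(s["tcp_pos"].round(4),rot2(s).round(3).tolist())
print("hole px",proj(m,[.5162,-.1052,.143]),"tip nominal",proj(m,s["tcp_pos"]+[0,0,-.118]))
cv2.imwrite("pics/w2.png",p[:,:,::-1]);cv2.imwrite("pics/top2.png",p2[:,:,::-1]);cv2.imwrite("pics/scene2.png",p3[:,:,::-1])
E
```

```text
clock: 3.55
tcp_pos: [0.4784, 0.2135, 0.2916]
tool_rot: [0.844, 0.536, -0.001, -0.0]
force: [0.4, 0.8, -2.1]
opening: 0.264
clock: 4.55
tcp_pos: [0.5146, -0.0986, 0.2917]
tool_rot: [0.845, 0.535, -0.001, -0.001]
force: [0.8, -0.5, -3.4]
opening: 0.263
clock: 4.85
tcp_pos: [0.5159, -0.1038, 0.2924]
tool_rot: [0.845, 0.535, -0.0, -0.001]
force: [0.0, 0.1, -3.0]
opening: 0.266
[ 0.5159 -0.1038  0.2924] [[0.427, 0.904, -0.002], [0.904, -0.427, 0.001], [0.0, -0.002, -1.0]]
hole px (np.float64(323.02931276230373), np.float64(225.62033890922595)) tip nominal (np.float64(324.59927141019796), np.float64(237.2714976244507))
```

View pics/w2.png

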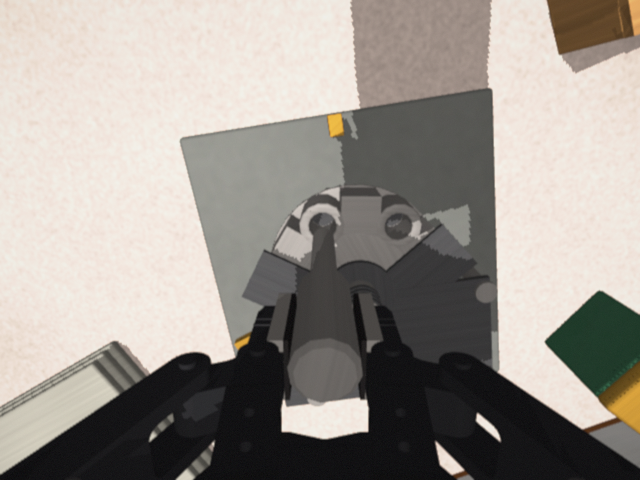

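The wrist view shows the bar held between the jaws, with its tip at about (322,232) just below the hole at about (320,219). The second hole is at (398,223) and the mark at (335,125). I'll crop in to measure the offset.

```bash
python3 -c "
import cv2
p=cv2.imread('pics/w2.png')
cv2.imwrite('pics/w2c.png',cv2.resize(p[175:265,260:420],None,fx=5,fy=5,interpolation=2))"
```

```text
(no output)
```

View pics/w2c.png

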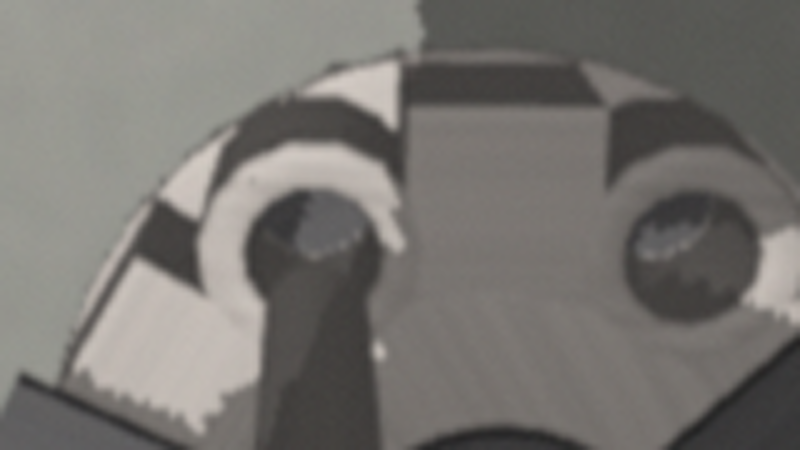

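```bash
python3 -m crank '[[[-0.0015,0.003,0,0,0],[0,0,0.012,0,0],[0,0,0.012,0,0],[0,0,0.008,0,0],[0,0,0.006,0,0],[0,0,0.005,0,0],[0,0,0.003,0,0],[0,0,0,0,0]]]'
```

```text
clock: 5.8
tcp_pos: [0.5185, -0.1071, 0.2469]
tool_rot: [0.845, 0.535, -0.0, -0.0]
force: [-0.2, -0.7, -2.7]
opening: 0.265
```

```bash
python3 -m crank '[[[0,0,0.006,0,0],[0,0,0.006,0,0],[0,0,0.006,0,0],[0,0,0,0,0],[0,0,0,0,0]]]'
python3 - <<'E'
import numpy as np
# arc rows: tool-frame shifts for sweeping hole from a0 by clockwise steps
R=np.array([[.427,.904],[.904,-.427]])  # columns tool x,y in world
def arc(a0,tot,n):
    a=np.radians(a0-np.linspace(0,tot,n+1));p=.056*np.c_[np.cos(a),np.sin(a)]
    print((np.diff(p,axis=0)@R).round(4).tolist())
arc(185.35,60,16)
E
```

```text
clock: 6.3
tcp_pos: [0.5186, -0.1072, 0.2291]
tool_rot: [0.845, 0.535, -0.0, -0.0]
force: [-0.0, 0.1, -2.6]
opening: 0.263
[[0.0032, -0.0018], [0.0033, -0.0015], [0.0034, -0.0013], [0.0035, -0.0011], [0.0036, -0.0009], [0.0036, -0.0006], [0.0036, -0.0004], [0.0037, -0.0002], [0.0037, 0.0001], [0.0036, 0.0003], [0.0036, 0.0006], [0.0036, 0.0008], [0.0035, 0.001], [0.0034, 0.0013], [0.0034, 0.0015], [0.0032, 0.0017]]
```

```bash
python3 -m crank '[[[0.0032,-0.0018,0,0,0],[0.0033,-0.0015,0,0,0],[0.0034,-0.0013,0,0,0],[0.0035,-0.0011,0,0,0],[0.0036,-0.0009,0,0,0],[0.0036,-0.0006,0,0,0],[0.0036,-0.0004,0,0,0],[0.0037,-0.0002,0,0,0]]]'; python3 -m crank '[[[0.0037,0.0001,0,0,0],[0.0036,0.0003,0,0,0],[0.0036,0.0006,0,0,0],[0.0036,0.0008,0,0,0],[0.0035,0.001,0,0,0],[0.0034,0.0013,0,0,0],[0.0034,0.0015,0,0,0],[0.0032,0.0017,0,0,0],[0.002,0.0012,0,0,0],[0,0,0,0,0]]]'
python3 - <<'E'
from h import *
s=read_state();m=camera_model("wrist");p,d=snapshot("wrist");cv2.imwrite("pics/w3.png",p[:,:,::-1])
s=read_state();print(s["tcp_pos"].round(4),s["force"].round(1))
E
```

```text
clock: 7.1
tcp_pos: [0.5233, -0.0782, 0.2292]
tool_rot: [0.845, 0.535, -0.0, -0.0]
force: [-2.4, -2.5, -2.0]
opening: 0.266
clock: 8.1
tcp_pos: [0.5445, -0.0546, 0.2293]
tool_rot: [0.845, 0.535, 0.0, -0.0]
force: [-1.1, 1.7, -2.6]
opening: 0.266
[ 0.5444 -0.0547  0.2293] [-1.8  0.9 -3.8]
```

```bash
python3 -m crank '[[[-0.002,-0.001,0,0,0],[0,0,-0.012,0,0],[0,0,-0.025,0,0],[0,0,-0.025,0,0],[0,0,0,0,0],[-0.018,0,0,0,0],[-0.020,0,0,0,0],[-0.0186,0,0,0,0],[0,0,0,0,0],[0,0,0,0,0]]]'; python3 -m crank '[[[0,0,0,0,0]]]';python3 - <<'E'
from h import *
s=read_state();m=camera_model("wrist");p,d=snapshot("wrist")
print(s["tcp_pos"].round(4),rot2(s).round(3).tolist(),s["force"].round(1))
import pickle;pickle.dump((s,m),open("pics/w4.pkl","wb"))
print("tip nominal",proj(m,s["tcp_pos"]+rot2(s)@[0,-.0025,.118]))
cv2.imwrite("pics/w4.png",cv2.resize(p[175:265,260:420,::-1],None,fx=5,fy=5,interpolation=2))
p,_=snapshot("top");cv2.imwrite("pics/top4.png",p[:,:,::-1])
E
```

```text
clock: 9.15
tcp_pos: [0.518, -0.1078, 0.2911]
tool_rot: [0.845, 0.535, 0.0, -0.0]
force: [-0.0, -0.3, -2.8]
opening: 0.265
clock: 9.25
tcp_pos: [0.5183, -0.1072, 0.2912]
tool_rot: [0.845, 0.535, 0.0, -0.0]
force: [0.1, 0.7, -2.5]
opening: 0.27
[ 0.5183 -0.1072  0.2912] [[0.427, 0.904, 0.0], [0.904, -0.427, 0.0], [0.0, 0.0, -1.0]] [ 0.1  0.7 -2.5]
tip nominal (np.float64(324.55373533221535), np.float64(233.31270949198398))
```

View pics/w4.png

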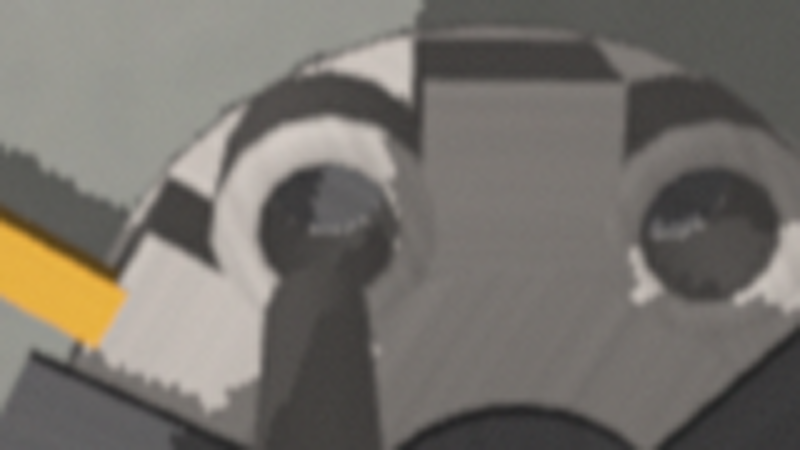

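The crop shows the next hole centred at about (328,229), full px (325.7,220.8). The other is at about (709,235), and the brass pointer has just come out on the left. Next I compute the hole positions and the collar angle.

Run:
```python
from h import *
import pickle
s,m=pickle.load(open("pics/w4.pkl","rb"))
A=np.array([.572,-.1])
for u,v in[(328.5,229),(709,235)]:
    P=ray(m,260+u/5,175+v/5,.143);r=P[:2]-A
    print(P.round(4),np.hypot(*r).round(4),np.degrees(np.arctan2(r[1],r[0])).round(1),"shift",(rot2(s).T@(P-(s["tcp_pos"]+rot2(s)@[0,-.0025,.118]))).round(4))
```

```text
[ 0.5161 -0.1052  0.143 ] 0.0561 -174.7 shift [ 0.0008 -0.0004  0.0302]
[ 0.5405 -0.0556  0.143 ] 0.0544 125.4 shift [0.0561 0.0006 0.0302]
```

```bash
python3 -m crank '[[[0.001,0,0.012,0,0],[0,0,0.012,0,0],[0,0,0.008,0,0],[0,0,0.007,0,0],[0,0,0.008,0,0],[0,0,0.008,0,0],[0,0,0.006,0,0],[0,0,0.001,0,0],[0,0,0,0,0],[0,0,0,0,0]]]'
```

```text
clock: 10.35
tcp_pos: [0.5188, -0.1068, 0.2297]
tool_rot: [0.845, 0.535, 0.0, 0.0]
force: [-0.0, 0.6, -3.8]
opening: 0.264
```

```bash
python3 -m crank '[[[0.0032,-0.0018,0,0,0],[0.0033,-0.0015,0,0,0],[0.0034,-0.0013,0,0,0],[0.0035,-0.0011,0,0,0],[0.0036,-0.0009,0,0,0],[0.0036,-0.0006,0,0,0],[0.0036,-0.0004,0,0,0],[0.0037,-0.0002,0,0,0]]]'; python3 -m crank '[[[0.0037,0.0001,0,0,0],[0.0036,0.0003,0,0,0],[0.0036,0.0006,0,0,0],[0.0036,0.0008,0,0,0],[0.0035,0.001,0,0,0],[0.0034,0.0013,0,0,0],[0.0015,0.0006,0,0,0],[0,0,0,0,0],[0,0,0,0,0]]]'
python3 - <<'E'
from h import *
s=read_state();p,d=snapshot("wrist");print(s["tcp_pos"].round(4),s["force"].round(1))
p2,_=snapshot("top")
a=cv2.resize(p[:,:,::-1],(400,300));b=cv2.resize(p2[150:270,340:500,::-1],(400,300),interpolation=2)
cv2.imwrite("pics/w5.png",np.hstack([cv2.resize(p[40:340,140:540,::-1],(400,300)),b]))
E
```

```text
clock: 11.15
tcp_pos: [0.5233, -0.0778, 0.2293]
tool_rot: [0.845, 0.535, -0.0, -0.0]
force: [-1.4, -3.7, -3.2]
opening: 0.264
clock: 12.05
tcp_pos: [0.5376, -0.0592, 0.2294]
tool_rot: [0.845, 0.535, 0.0, -0.0]
force: [-0.6, -0.1, -2.3]
opening: 0.264
[ 0.5376 -0.0592  0.2294] [-0.6 -0.1 -2.3]
```

View pics/w5.png

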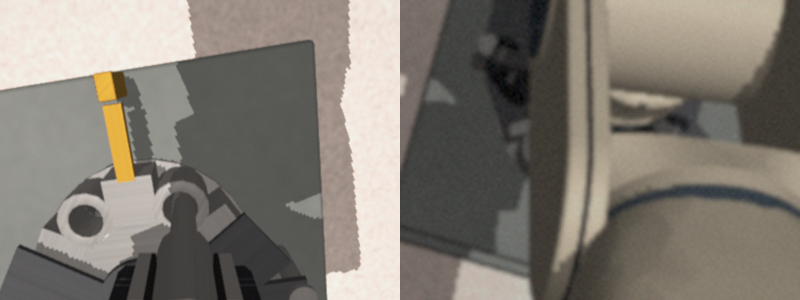

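The wrist view (left half) shows the pointer in line with the mark: lug from (124,178) to (112,105), mark at (111,85). The bar stands in the hole at (183,190). In the right half the arm hides the press from the top camera. I'll lower the bar onto the floor, release it and retreat upward.

```bash
python3 -m crank '[[[0,0,0.003,0,0],[0,0,0.002,0,0],[0,0,0,0,0],[0,0,0,0,30],[0,0,0,0,45],[0,0,0,0,70],[0,0,0,0,100],[0,0,0,0,100],[0,0,0,0,100],[0,0,0,0,100]]]'; python3 -m crank '[[[0,0,0,0,100],[0,0,-0.01,0,100],[0,0,-0.015,0,100],[0,0,-0.02,0,100],[0,0,-0.03,0,100],[0,0,-0.03,0,100],[0,0,0,0,100]]]'
python3 - <<'E'
from h import *
s=read_state();m=camera_model("wrist");p,d=snapshot("wrist");cv2.imwrite("pics/w6.png",p[:,:,::-1]);np.save("pics/w6.npy",d)
hsv=cv2.cvtColor(p,cv2.COLOR_RGB2HSV);w=cv2.inRange(hsv,(10,140,90),(30,255,255))
n,l,st,c=cv2.connectedComponentsWithStats(w)
A=np.array([.572,-.1])
for i in range(1,n):
    if st[i,4]>40:
        P=ray(m,*c[i],.142);r=P[:2]-A;print(st[i],c[i].round(1),P.round(4),np.hypot(*r).round(3),np.degrees(np.arctan2(r[1],r[0])).round(1))
print(s["tcp_pos"].round(4),s["force"].round(1),s["opening"])
E
```

```text
clock: 13.15
tcp_pos: [0.5374, -0.0595, 0.2243]
tool_rot: [0.845, 0.535, 0.0, 0.0]
force: [0.3, -0.7, -0.2]
opening: 1.001
clock: 13.85
tcp_pos: [0.5396, -0.0597, 0.3345]
tool_rot: [0.845, 0.535, 0.003, 0.003]
force: [0.3, 0.1, 0.4]
opening: 1.001
[ 478    0  145   52 3372] [531.7  18.4] [0.4761 0.1366 0.142 ] 0.255 112.1
[262 108  16  20 245] [269.9 117.5] [ 0.456  -0.0667  0.142 ] 0.121 164.0
[268 129  22  55 688] [278.6 156. ] [ 0.4851 -0.0741  0.142 ] 0.091 163.4
[ 526  309  114   87 5619] [584.  355.6] [0.7744 0.1021 0.142 ] 0.286 45.0
[417 441  19  13  89] [426.5 447.2] [ 0.8139 -0.072   0.142 ] 0.244 6.6
[ 0.5396 -0.0597  0.3345] [0.3 0.1 0.4] 1.0011031099766616
```

View pics/w6.png

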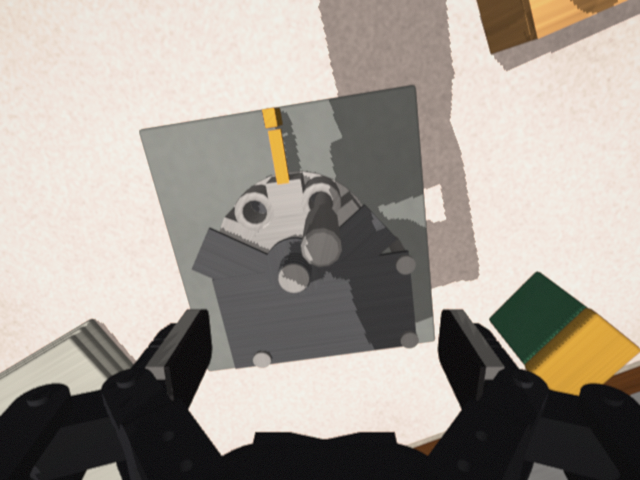

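The picture shows the bar standing alone in its hole (handle top at (321,247), hole at (320,190)). The pointer at (279,156) is in line with the mark at (270,118), at 163.4° against 164.0°. I'll let it settle, check the lean and confirm it is at rest, then hand in.

```bash
python3 -m crank '[[[0,0,-0.02,0,100],[0,0,0,0,100],[0,0,0,0,100],[0,0,0,0,100],[0,0,0,0,100]]]'
python3 - <<'E'
from h import *
A=np.array([.572,-.1])
for k in(0,1):
    m=camera_model("wrist");p,d=snapshot("wrist");K=m["mtx"];T=m["cam_to_world"]
    v,u=np.mgrid[0:480,0:640];X=np.stack([(u-K[0,2])*d/K[0,0],-(v-K[1,2])*d/K[1,1],-d],-1)@T[:3,:3].T+T[:3,3]
    q=X[(d>0)&(abs(X[...,2]-.248)<.012)&(np.hypot(X[...,0]-.53,X[...,1]+.06)<.06)]
    c=(q.min(0)+q.max(0))/2;a=np.radians(133.5);h=A+.056*np.array([np.cos(a),np.sin(a)])
    print(len(q),q.max(0).round(4),"top centre",c.round(4),"hole",h.round(4),"lean deg ~",np.degrees(np.arctan2(np.hypot(*(c[:2]-h)),.125)).round(1))
p,d=snapshot("top");print("stamp",d[246,250].round(3),np.load("pics/top0.npy")[246,250].round(3))
sign_off()
E
```

```text
clock: 14.4
tcp_pos: [0.5369, -0.0594, 0.3482]
tool_rot: [0.845, 0.535, -0.001, -0.001]
force: [-0.1, 1.0, -1.1]
opening: 1.003
1227 [ 0.5492 -0.048   0.2502] top centre [ 0.5374 -0.06    0.2431] hole [ 0.5335 -0.0594] lean deg ~ 1.8
1223 [ 0.5495 -0.0482  0.25  ] top centre [ 0.5375 -0.0601  0.2431] hole [ 0.5335 -0.0594] lean deg ~ 1.9
stamp 0.989 0.988
the job is handed in; nothing more can be done
```

The collar's pointer is at the fixed mark and the bar is standing in its hole, let go. I handed the job in at about 14.5 s on the robot's clock. I took the bar from the rack and turned the collar about 60° clockwise in the first sweep. I then lifted the bar out, moved it to the next hole and turned the collar the last 52° or so.

**Pointer:** it measured 163.4° against 164.0° for the mark, so within about 1° (12° allowed).

**Bar:** its top is at 0.250 m, which puts its lower end on the hole floor at 105 mm. It leans about 2° and was at rest across two looks. The gripper is open and clear above it.

**Stamp:** the depth reading at its spot is unchanged, 0.989 m against 0.988 m at the start.

**Forces:** the highest wrist force reading at the end of any move was about 5 N.

**Disagreement:** the top and wrist cameras placed the bar in the rack about 6 mm apart. I used a value between them, and the grasp and both insertions went in without contact force. No check failed.

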